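# Set the grinder and open the coffee-bean pot

### The job

Get the coffee ready for grinding: first turn the grinder's knob clockwise until its pointer stands at the raised index tooth of the ring around it, then unscrew the tight lid of the aluminium bean pot, leaving the pot seated in its wooden brace. As soon as the thread lets go, lift the lid straight up and finish while still holding it level about 2 cm above the pot's mouth, with nothing but the gripper carrying it. Leave everything else on the worktop where it stands.

Things in the scene. Friction and masses are not known exactly. Their poses are not given: they have to be found in the camera images.
- knob_grip (a point): centre of the knob's bar grip, on the knob's vertical axis, on top of the fixed black plastic grinder (210 x 120 mm, deck 140 mm above the worktop). Bar 44 mm long, 14 mm thick, from 7 to 44 mm above the deck; this point is 30 mm above it. x axis: along the bar to the pointer. A bean hopper, 44 mm high on the deck, 80 mm across, stands 107 mm from the axis, on the far side
- knob_pointer (a point): tip of the small nib that sticks out of one end of the knob, 34 mm from the knob's axis; it turns with the knob
- index_mark (a point): point on the fixed aluminium index ring (84 mm across) around the knob, 34 mm from the knob's axis, just inside the ring's only raised tooth (8 mm above the deck, 36 to 42 mm from the axis). The knob is set when the pointer tip lies at this point, seen from above
- grind_knob (a joint): angle of the knob (rad), grows as it turns clockwise seen from above, from stop to stop 0 to 2.8. Light steady friction (0.05 N m), it stays where it is left. At the start the index lies 0.5 to 1.4 rad further clockwise
- brace: plywood board fixed to the worktop, 150 x 150 x 12 mm, origin at the centre of its underside, with a low ring round the pot's foot and four upright dowels (tops 74 mm above the worktop) that hold the pot's two ears so that it cannot turn; nothing holds the pot down but its weight
- bean_pot: aluminium pot standing loose in the brace (0.6 to 1 kg): 84 mm across, shoulder 80 to 91 mm above its underside, black ears at its +y and -y sides, round neck 39 mm across with three short thread ridges. Origin at the centre of its underside
- pot_mouth (a point): centre of the pot's mouth, at the rim of the neck, 118 mm above the pot's underside and 130 mm above the worktop
- lid_center (a point): centre (half-way up) of the pot's aluminium screw lid: a round ribbed cap 60 mm across, 36 mm tall, 0.12 kg, gripped across its diameter from above; z axis up. Screwed tight, this point is level with the rim of the mouth (lower edge 18 mm below it), and the lid's yaw is within 8 degrees of the pot's
- lid: the same lid, origin at its lower edge. Tight, it turns hard (0.3 to 0.6 N m, springy liner). Turned ANTICLOCKWISE seen from above it rises 2.6 mm a radian; it is free once its yaw is 57 degrees ahead of the pot's and meets a stop at about 95, so 75 degrees ahead is right; then it lifts straight off. Pulled up earlier it lifts the pot out of the brace
- tray: round bamboo tray, about 225 mm across, 18 mm high, near the far edge; carries the two glass cups; leave alone
- cup_a: glass cup on the tray, 64 mm across, 75 mm high, origin at its underside; leave alone
- cup_b: the other glass cup on the tray, same size; leave alone
- jebena: clay coffee pot (jebena), 132 mm across, 215 mm high, with handle and spout, origin at its underside; leave alone
- funnel: small steel funnel standing mouth down between the grinder and the pot, 86 mm across, 80 mm high, origin at its underside; leave alone
- sugar_jar: closed glass jar with a steel cap, 72 mm across, 110 mm high, origin at its underside; leave alone
- spoon: steel spoon with a wooden handle lying near the robot, about 160 mm long; leave alone
There are look-alikes about, which are no part of the job. What is meant by the lid is not blue or pink, and is the smaller of those in its own colour.

How it is judged:
By the outcome, as a careful person would: the job done as asked, in the order asked, and still so for the second after the job is handed in, while the arm keeps its last pose, push and grip.
It also fails if it takes over 51 s, if anything falls off the work surface, if the arm or the gripper's body presses on something with over 40 N, if the wrist force passes 120 N, or if a joint passes its speed limit or range.

### The arm

A 6-joint arm with a two-finger parallel gripper is mounted at the origin on the work surface. World frame = base frame: x ahead of the robot, y to its left, z up, the work surface at z = 0. Lengths are in m, angles in degrees, forces in N, time in s.
With the tool pointing down it reaches from about 0.3 to 0.75 m from the base axis. Payload 8.5 kg.
Tool frame: the origin (TCP) lies midway between the tips of the shut fingers; the grasp point (between the pads) lies 19 mm behind it; z points along the fingers, y is the direction in which the jaws open and shut (so a half turn about z gives the same grasp; the last joint's range is limited). The gripper opens to 85 mm and grips with 20 to 120 N. Pads are 22 mm wide; open, the fingers measure 114 mm over their backs; the gripper's body (76 mm by 85 mm) begins 54 mm behind the grasp point. The pads swing forward as they close: fully open they stand 13 mm farther back than shut.
Start: joints at [52.867, 21.807, 74.336, -0, 83.858, -12.336], TCP at [0.231, 0.499, 0.231] pointing down, gripper open.
Joint ranges: [-178.18, 178.18], [-50.72, 133.34], [12.68, 142.11], [-81.47, 261.47], [9.98, 163.14], [-165.26, 165.26]. Speed limits (degrees/s): [136.94, 136.94, 180, 180, 180, 180].

### API

Orientations are given as a 3x3 rotation matrix whose columns are the frame's x, y, z axes.
In Python, from rig import env, viewer, ticket gives the robot as it stands. The module is installed in compiled form; this text tells all that it offers.
- The arm moves only by the shell command python3 -m pendant 'ROWS' [FORCE]. ROWS is JSON, a list of rows, each a list of 3 entries, a list of its own where there are three numbers: the shift along the world's x, y, z in mm, then the turn about the world's z in rad, then the opening, from -1 (shut) to 1 (fully open). A call has 1 to 12 rows; each row shifts and turns the pose as measured when the row begins; what a row does not reach is not made up. A row lasts 1/8 s, in which the tool goes at most 62.5 mm and 10.7 degrees, less where a joint would pass 70% of its speed; a pose out of reach is approached as far as the arm can. A call with a gripper value outside its range is refused whole. The fingers move at their own pace and stop on an object; FORCE is the grip in N (left out, the last holds). Time passes only in rows, so rows that do not move let the fingers close. It gives the time, the measured TCP pose, the force and the opening at its end, in the units of the state.
- env.observe(): the state, without advancing time (a new reading comes with each control period).
- viewer.get_image(name): name is "scene" or "top"; returns (picture, depth): 384x512x3 uint8, red, green, blue; 384x512 float32, m along the optical axis (not along the pixel's ray), 0 where there is no reading.
- viewer.camera_params(name): a dict with "fx", "fy", "cx", "cy" (pixels), "rvec" (rotation vector, rad) and "tvec" (3), from world to camera coordinates, as OpenCV has them. Camera axes: x right, y down, z forward; pixel columns grow to the right and rows downward; lengths in m; the calibration is good to about 2 mm. A picture is of the moment at which its call begins. camera_params takes no time and is no camera call.
- ticket.close_job(): hands the job in, once; it reports no verdict.
The state is a dict: "time_s": time; "q": joint angles; "qvel": joint speeds; "joint_efforts": joint torques, N m; "position": TCP position; "tool_rot": TCP orientation; "ft_force": force on the tool from outside, world axes, zero at the start; "wrist_torque": the same for the moment, N m; "grip_width": finger opening in m.
Only numpy, scipy, OpenCV 4.12 (cv2) and the standard library are available. Lean on these libraries where they do the work, as an engineer would, in place of code of your own. Each camera call takes 0.05 s, during which the arm holds its last target. There are 200 camera calls.

## Working session

There is one attempt and no reset: what is moved stays moved. The work goes in short steps, Python scripts to look and compute and a shell command to move; the robot and the scene stay as the last step left them, time stands still between calls to the robot, and variables do not carry over. Pictures are saved under pics/ and viewed, about 8 in all and at most 12, crops included, and the job is handed in when it is done.

```bash
mkdir -p pics; cat > h.py <<'E'
import numpy as np, cv2
from rig import env, viewer, ticket
def grab(n):
    im,d=viewer.get_image(n); return im,d,viewer.camera_params(n)
def save(im,f): cv2.imwrite('pics/'+f,cv2.cvtColor(im,cv2.COLOR_RGB2BGR))
def RT(p):
    return cv2.Rodrigues(np.array(p['rvec'],float))[0],np.array(p['tvec'],float).ravel()
def plane(p,u,v,z):
    R,t=RT(p); c=-R.T@t; r=R.T@np.array([(u-p['cx'])/p['fx'],(v-p['cy'])/p['fy'],1.])
    return c+r*(z-c[2])/r[2]
def proj(p,X):
    R,t=RT(p); x=R@np.array(X)+t; return x[0]/x[2]*p['fx']+p['cx'],x[1]/x[2]*p['fy']+p['cy']
def cloud(d,p):
    R,t=RT(p); v,u=np.mgrid[:d.shape[0],:d.shape[1]]
    P=np.stack([(u-p['cx'])/p['fx']*d,(v-p['cy'])/p['fy']*d,d],-1)
    W=(P-t)@R; W[d==0]=np.nan; return W
E
python3 - <<'E'
from h import *
for n in('top','scene'):
    im,d,p=grab(n); save(im,n+'0.png'); np.savez('pics/'+n+'0.npz',im=im,d=d); R,t=RT(p);print(n,-R.T@t,R[2],p['fx'])
s=env.observe();print(s['time_s'],s['position'],s['tool_rot'],s['ft_force'],s['grip_width'])
E
```

```text
top [0.43700348 0.0071141  1.24185298] [ 0.09396489 -0.01800565 -0.99541268] 353.30922164764104
scene [ 1.01074128 -0.68780182  1.27428492] [-0.31563149  0.48567825 -0.81516465] 443.7387410460009
0.1 [0.23051683 0.49907883 0.23077122] [[-9.07771077e-01  4.19465144e-01 -8.14743385e-04]
 [ 4.19465831e-01  9.07770509e-01 -1.05797316e-03]
 [ 2.95817152e-04 -1.30215445e-03 -9.99999108e-01]] [-0.12664304 -0.18672912 -0.27147157] 0.08550091989205176
```

View pics/top0.png

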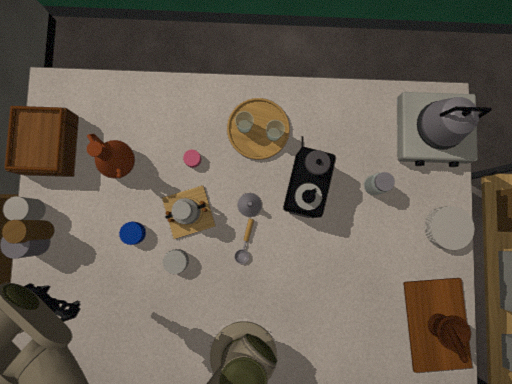

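View pics/scene0.png

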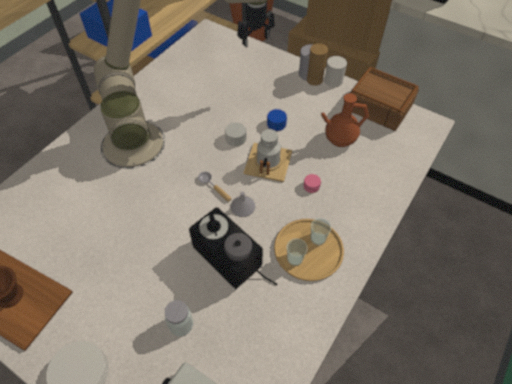

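The top view shows the grinder at about (310,183), with its knob at (308,196), and the pot in its brace at (187,211). The look-alike lids are at (177,261), (132,233) and (192,158). I'll zoom in on the knob and pot.

```bash
python3 - <<'E'
from h import *
T=np.load('pics/top0.npz');S=np.load('pics/scene0.npz')
def crop(im,u,v,r,k): return cv2.resize(im[v-r:v+r,u-r:u+r],(k,k),interpolation=cv2.INTER_CUBIC)
a=np.hstack([crop(T['im'],309,196,20,400),crop(S['im'],213,226,20,400)])
b=np.hstack([crop(T['im'],187,211,30,200),crop(S['im'],268,152,30,200),np.zeros((200,400,3),np.uint8)])
save(np.vstack([a,b]),'crop0.png')
p=viewer.camera_params('top')
W=cloud(T['d'],p)
for nm,(u,v) in dict(hub=(308,196),lid=(187,211)).items():
    w=W[v-22:v+22,u-22:u+22].reshape(-1,3); 
    for lo,hi in [(.12,.135),(.135,.142),(.1425,.149),(.155,.172),(.172,.19)]:
        m=w[(w[:,2]>lo)&(w[:,2]<hi)]; 
        if len(m): print(nm,lo,len(m),m.mean(0).round(4),np.median(m,0).round(4),m.min(0).round(3),m.max(0).round(3))
E
```

```text
hub 0.12 118 [ 0.5209 -0.1701  0.1306] [ 0.5085 -0.1471  0.1316] [ 0.471 -0.256  0.12 ] [ 0.605 -0.121  0.135]
hub 0.135 754 [ 0.5462 -0.1903  0.1395] [ 0.5525 -0.1909  0.1397] [ 0.473 -0.255  0.135] [ 0.607 -0.123  0.142]
hub 0.1425 465 [ 0.5406 -0.1912  0.1445] [ 0.5391 -0.1904  0.1441] [ 0.48  -0.25   0.143] [ 0.606 -0.134  0.149]
hub 0.155 18 [ 0.5571 -0.192   0.1657] [ 0.5404 -0.185   0.1658] [ 0.514 -0.226  0.156] [ 0.602 -0.171  0.172]
hub 0.172 72 [ 0.5365 -0.1887  0.1835] [ 0.5343 -0.189   0.1841] [ 0.516 -0.215  0.173] [ 0.601 -0.172  0.188]
lid 0.12 15 [0.4671 0.1833 0.1277] [0.4647 0.1791 0.1271] [0.451 0.175 0.12 ] [0.49  0.213 0.135]
lid 0.135 9 [0.4777 0.1811 0.1379] [0.4803 0.1785 0.1384] [0.452 0.176 0.136] [0.502 0.196 0.14 ]
lid 0.1425 110 [0.4803 0.2031 0.1474] [0.4795 0.2026 0.1477] [0.451 0.175 0.144] [0.507 0.233 0.149]
lid 0.155 2 [0.468  0.2018 0.1561] [0.468  0.2018 0.1561] [0.461 0.185 0.155] [0.475 0.219 0.157]
```

View pics/crop0.png

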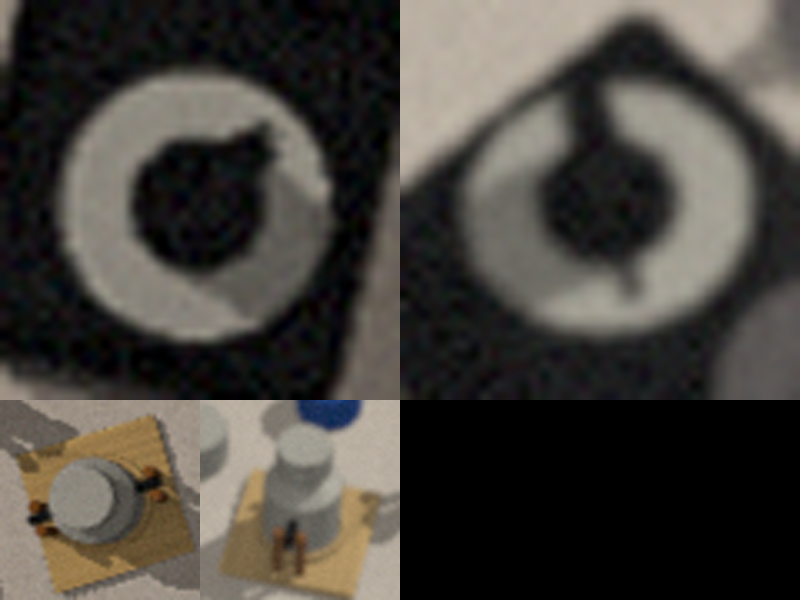

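The top crop shows the nib at about crop (268,130), i.e. up-right of the ring centre (197,206). The tooth can't be told apart by colour, so I'll find it from the height of the ring by angle.

```bash
cat > ring.py <<'E'
from h import *
import sys
def ring(tag,N=6):
  for n in('top','scene'):
    ds=[];ims=[]
    for i in range(N):
        im,d,p=grab(n); ds.append(np.where(d==0,np.nan,d)); ims.append(im.astype(float))
    d=np.nanmedian(ds,0); im=np.mean(ims,0); np.savez('pics/'+tag+n+'.npz',im=im,d=d)
    W=cloud(d,p)
    m=np.linalg.norm(W[...,:2]-[.5365,-.189],axis=-1)<.062
    # ring: bright pixels near deck height -> outer contour ellipse
    b=((im.mean(-1)>75)&m&(W[...,2]>.136)&(W[...,2]<.155)).astype(np.uint8)
    c=max(cv2.findContours(b,cv2.RETR_EXTERNAL,cv2.CHAIN_APPROX_NONE)[0],key=cv2.contourArea)
    e=cv2.fitEllipse(cv2.convexHull(c)); C=plane(p,*e[0],.142); print(n,'ring',e,C.round(4))
    k=W[m&(W[...,2]>.178)]
    mu=k.mean(0); ev,V=np.linalg.eigh(np.cov(k[:,:2].T)); print('bar',len(k),mu.round(4),np.sqrt(ev*12).round(4),np.degrees(np.arctan2(V[1,1],V[0,1])).round(1))
    w=W[m]; I=im.mean(-1)[m]; r=np.linalg.norm(w[:,:2]-C[:2],axis=1); a=np.degrees(np.arctan2(w[:,1]-C[1],w[:,0]-C[0]))
    for lo in range(-180,180,10):
        s=(r>.034)&(r<.044)&(a>=lo)&(a<lo+10); q=(r>.027)&(r<.034)&(a>=lo)&(a<lo+10)
        if s.any(): print(lo,s.sum(),'z med %.1f max %.1f'%(np.median(w[s,2])*1e3,np.max(w[s,2])*1e3),'I %.0f'%I[s].mean(), 'in I %.0f z %.1f'%(I[q].mean(),np.median(w[q,2])*1e3) if q.any() else '')
if __name__=='__main__': ring(sys.argv[1])
E
python3 ring.py r0
```

```text
top ring ((307.84710693359375, 196.12078857421875), (26.350000381469727, 26.800046920776367), 67.58346557617188) [ 0.5345 -0.1874  0.142 ]
bar 67 [ 0.5341 -0.1882  0.1846] [0.0139 0.0439] 141.8
-180 9 z med 143.1 max 144.9 I 108 in I 127 z 143.5
-170 8 z med 143.1 max 144.5 I 105 in I 111 z 144.0
-160 6 z med 144.0 max 145.5 I 95 in I 90 z 144.9
-150 8 z med 143.9 max 145.5 I 77 in I 86 z 143.6
-140 5 z med 143.1 max 144.7 I 76 in I 89 z 142.9
-130 6 z med 143.9 max 145.3 I 82 in I 90 z 143.7
-120 7 z med 143.3 max 144.9 I 75 in I 90 z 143.4
-110 6 z med 143.1 max 144.5 I 76 in I 91 z 143.4
-100 7 z med 147.0 max 150.7 I 76 in I 89 z 143.7
-90 6 z med 143.7 max 144.6 I 104 in I 90 z 143.7
-80 6 z med 143.4 max 145.2 I 123 in I 110 z 143.7
-70 7 z med 143.1 max 144.7 I 126 in I 111 z 144.0
-60 6 z med 143.5 max 144.3 I 128 in I 102 z 144.0
-50 7 z med 142.8 max 144.4 I 111 in I 70 z 147.9
-40 5 z med 143.4 max 144.2 I 126 in I 93 z 144.4
-30 7 z med 143.1 max 146.0 I 121 in I 135 z 143.7
-20 6 z med 143.0 max 145.4 I 111 in I 135 z 143.3
-10 6 z med 143.0 max 144.1 I 120 in I 134 z 14
[... 2101 characters left out ...]
n I 147 z 144.8
20 8 z med 145.0 max 145.9 I 157 in I 138 z 144.6
30 6 z med 144.8 max 145.8 I 156 in I 153 z 144.6
40 7 z med 143.7 max 145.9 I 153 in I 150 z 144.7
50 6 z med 145.1 max 146.4 I 153 in I 155 z 144.1
60 7 z med 144.4 max 145.2 I 146 in I 151 z 143.9
70 5 z med 145.0 max 147.3 I 139 in I 155 z 144.6
80 7 z med 144.2 max 145.2 I 131 in I 155 z 144.8
90 4 z med 144.5 max 145.1 I 137 in I 154 z 145.4
100 6 z med 144.8 max 146.5 I 113 in I 146 z 144.2
110 3 z med 144.2 max 145.8 I 78 
140 4 z med 141.4 max 141.7 I 66 in I 102 z 144.2
150 4 z med 141.4 max 142.2 I 81 in I 134 z 144.5
160 3 z med 142.6 max 145.0 I 96 in I 140 z 144.3
170 4 z med 140.5 max 142.5 I 82 in I 145 z 145.5
```

```bash
python3 - <<'E'
from h import *
for n,C in(('top',(.5343,-.188)),('scene',(.5365,-.1867))):
    p=viewer.camera_params(n);f=np.load('pics/r0'+n+'.npz');W=cloud(f['d'],p);w=W.reshape(-1,3)-[*C,0]
    r=np.linalg.norm(w[:,:2],axis=1);a=np.degrees(np.arctan2(w[:,1],w[:,0]))
    s=(r>.033)&(r<.046)&(w[:,2]>.1455)&(w[:,2]<.153)&(abs(a+95)<20)
    for i in np.where(s)[0]: print(n,divmod(i,512)[::-1],a[i].round(1),(r[i]*1e3).round(1),(w[i,2]*1e3).round(1))
    # top face of lid, dist of lid top
    c=W[np.linalg.norm(W[...,:2]-[.48,.203],axis=-1)<.045]; c=c[(c[:,2]>.142)&(c[:,2]<.155)]
    e=cv2.minEnclosingCircle(c[:,:2].astype(np.float32)); print('lid',len(c),c.mean(0).round(4),e)
    # brace board orientation
    im=f['im'];
    b=(W[...,2]>.006)&(W[...,2]<.02)&(np.linalg.norm(W[...,:2]-[.48,.2],axis=-1)<.12)
    q=W[b][:,:2]; rr=cv2.minAreaRect(q.astype(np.float32)); print('brace',rr)
E
```

```text
top (np.int64(320), np.int64(197)) -92.7 36.9 145.8
top (np.int64(321), np.int64(197)) -92.8 39.4 149.0
top (np.int64(320), np.int64(198)) -98.1 36.6 149.2
top (np.int64(321), np.int64(198)) -97.6 39.4 150.7
top (np.int64(322), np.int64(198)) -96.4 43.2 147.0
lid 288 [0.4792 0.204  0.1494] ((0.4791284203529358, 0.20400401949882507), 0.029709404334425926)
brace ((0.4795185923576355, 0.20430219173431396), (0.15005896985530853, 0.14959916472434998), 18.90824317932129)
scene (np.int64(202), np.int64(232)) -112.6 39.7 146.3
scene (np.int64(204), np.int64(233)) -100.1 38.3 150.1
scene (np.int64(205), np.int64(233)) -96.8 36.4 150.2
scene (np.int64(204), np.int64(234)) -95.3 41.4 152.2
scene (np.int64(205), np.int64(234)) -94.6 38.2 148.3
lid 198 [0.483  0.2048 0.1499] ((0.4806095063686371, 0.20761442184448242), 0.03081606701016426)
brace ((0.4815014898777008, 0.20750397443771362), (0.14996100962162018, 0.15248875319957733), 18.938199996948242)
```

The tooth is at about -96° and the pointer at -38.2°, so the knob needs roughly 58° (1.01 rad) clockwise. Knob axis ≈ (0.535, -0.1875). Lid axis ≈ (0.480, 0.205), pot yaw ≈ 19°. Moving over the knob first.

```bash
python3 -m pendant '[[[24,-54,1],-0.02,0],[[24,-54,1],-0.02,0],[[24,-54,1],-0.02,0],[[24,-54,1],-0.02,0],[[24,-54,1],-0.02,0],[[24,-54,1],-0.02,0],[[24,-54,1],-0.02,0],[[24,-54,1],-0.02,0],[[24,-54,1],-0.02,0],[[24,-54,1],-0.02,0],[[24,-54,1],-0.02,0],[[24,-54,1],-0.02,0]]' 30
```

```text
time_s: 2.2
position: [0.5234, -0.1679, 0.2452]
tool_rot: [[-0.781, 0.625, 0.008], [0.625, 0.781, 0.0], [-0.006, 0.005, -1.0]]
ft_force: [0.3, -0.0, 0.0]
grip_width: 0.0429
```

```bash
python3 -m pendant '[[[12,-19.5,0],0.01,-0.1],[[0,0,0],0,-0.1],[[0,0,-20],0,-0.1]]'; python3 - <<'E'
from h import *
s=env.observe();print(s['position'],s['tool_rot'][:,1],s['ft_force'])
E
```

```text
time_s: 2.58
position: [0.5364, -0.1913, 0.2249]
tool_rot: [[-0.784, 0.62, 0.009], [0.621, 0.784, -0.001], [-0.008, 0.005, -1.0]]
ft_force: [0.3, -0.4, -0.5]
grip_width: 0.0385
[ 0.53638949 -0.19128865  0.22492365] [0.6204971  0.78419263 0.0050277 ] [ 0.31921214 -0.35002218 -0.45319412]
```

```bash
python3 -m pendant '[[[-1,3.5,-20],0,-0.1],[[0,0,-15],0,-0.1],[[0,0,-5],0,-0.1]]'
```

```text
time_s: 2.95
position: [0.5337, -0.1838, 0.1837]
tool_rot: [[-0.786, 0.619, 0.008], [0.619, 0.786, 0.001], [-0.006, 0.005, -1.0]]
ft_force: [0.5, -0.8, 0.1]
grip_width: 0.0381
```

```bash
python3 -m pendant '[[[1.5,-3.5,0],0,-0.1],[[0,0,0],0,-0.1],[[0,0,0],0,-0.1]]'
```

```text
time_s: 3.32
position: [0.5355, -0.1868, 0.1853]
tool_rot: [[-0.786, 0.618, 0.01], [0.618, 0.786, -0.001], [-0.008, 0.005, -1.0]]
ft_force: [0.3, -0.5, 0.4]
grip_width: 0.0383
```

```bash
python3 -m pendant '[[[0,0,-15],0,-0.1],[[0,0,-12],0,-0.1],[[0,0,-4],0,-0.1],[[0,0,0],0,-0.1]]' && python3 -m pendant '[[[0,0,0],0,-0.6],[[0,0,0],0,-1],[[0,0,0],0,-1],[[0,0,0],0,-1]]' 30
```

```text
time_s: 3.82
position: [0.5352, -0.1867, 0.1517]
tool_rot: [[-0.786, 0.618, 0.009], [0.618, 0.786, -0.0], [-0.007, 0.005, -1.0]]
ft_force: [0.4, -0.2, -1.1]
grip_width: 0.0387
time_s: 4.32
position: [0.5343, -0.1881, 0.1521]
tool_rot: [[-0.786, 0.619, 0.007], [0.619, 0.786, -0.002], [-0.007, 0.002, -1.0]]
ft_force: [0.5, -0.4, -2.0]
grip_width: 0.0138
```

```bash
python3 -m pendant '[[[0,0,0],-0.1,-1],[[0,0,0],-0.1,-1],[[0,0,0],-0.1,-1],[[0,0,0],-0.1,-1],[[0,0,0],-0.1,-1],[[0,0,0],-0.1,-1],[[0,0,0],-0.1,-1],[[0,0,0],-0.1,-1],[[0,0,0],-0.05,-1],[[0,0,0],0,-1],[[0,0,0],0,-1]]'
```

```text
time_s: 5.7
position: [0.5341, -0.1884, 0.1521]
tool_rot: [[-0.028, 1.0, 0.001], [1.0, 0.028, -0.008], [-0.008, 0.001, -1.0]]
ft_force: [-1.1, -1.3, -2.1]
grip_width: 0.0133
```

```bash
python3 -m pendant '[[[0,0,0],-0.1,-1],[[0,0,0],-0.03,-1],[[0,0,0],0,-1]]'; python3 - <<'E'
from h import *
im,d,p=grab('top'); a=cv2.resize(im[160:232,272:344],(560,560),interpolation=cv2.INTER_CUBIC); save(a,'k1.png')
s=env.observe();print(np.degrees(np.arctan2(*s['tool_rot'][[1,0],1])),s['wrist_torque'])
E
```

```text
time_s: 6.08
position: [0.534, -0.1884, 0.1521]
tool_rot: [[0.101, 0.995, -0.0], [0.995, -0.101, -0.009], [-0.009, 0.001, -1.0]]
ft_force: [-0.8, -0.8, -2.1]
grip_width: 0.0137
-5.8090485628517765 [-0.1234602  -0.03769938 -0.08943983]
```

Jaw yaw is -5.8°. I'll open slightly, rise, back off and check that the pointer matches the tooth.

```bash
python3 -m pendant '[[[0,0,0],0,-0.5],[[0,0,0],0,-0.4],[[0,0,0],0,-0.3],[[0,0,25],0,-0.3],[[0,0,30],0,-0.3],[[0,0,25],0,-0.3],[[-20,40,5],0,0],[[-20,50,0],0,0],[[-10,50,0],0,0.5],[[0,40,0],0,1],[[0,0,0],0,1]]'; python3 - <<'E'
from h import *
from ring import ring
import io,contextlib
with contextlib.redirect_stdout(io.StringIO()) as f: ring('r1',5)
print('\n'.join(l for l in f.getvalue().splitlines() if l[0] in 'tsb'))
C0={'top':(.5343,-.188),'scene':(.5365,-.1867)}
out=[]
for n in C0:
    p=viewer.camera_params(n);f=np.load('pics/r1'+n+'.npz');W=cloud(f['d'],p);w=W-[*C0[n],0]
    r=np.linalg.norm(w[...,:2],axis=-1);a=np.degrees(np.arctan2(w[...,1],w[...,0]))
    s=(r>.034)&(r<.045)&(w[...,2]>.1465)&(w[...,2]<.153)&(abs(a+95)<20); print(n,'tooth',a[s].round(0),a[s].mean())
    s=(r>.024)&(r<.0355)&(abs(a+95)<40)&(f['im'].mean(-1)<65)&(w[...,2]<.16); print(n,'nib',a[s].round(0),a[s].mean())
    u,v=map(int,proj(p,(.534,-.188,.145))); out.append(cv2.resize(f['im'][v-20:v+20,u-20:u+20].clip(0,255).astype(np.uint8),(400,400),interpolation=cv2.INTER_CUBIC))
save(np.hstack(out),'k2.png')
E
```

```text
time_s: 7.5
position: [0.4825, -0.0035, 0.241]
tool_rot: [[0.099, 0.995, 0.004], [0.995, -0.098, -0.008], [-0.008, 0.005, -1.0]]
ft_force: [0.1, -0.6, -0.3]
grip_width: 0.0855
top ring ((307.8310546875, 196.0873260498047), (26.563152313232422, 26.744558334350586), 86.12488555908203) [ 0.5346 -0.1874  0.142 ]
bar 67 [ 0.5339 -0.1891  0.1843] [0.0142 0.0435] 85.3
scene ring ((211.4597625732422, 225.23431396484375), (26.677370071411133, 33.55265426635742), 98.22107696533203) [ 0.5286 -0.1877  0.142 ]
bar 76 [ 0.5374 -0.1874  0.1842] [0.0146 0.0449] 83.0
top tooth [-93. -98. -97. -97.] -96.05982194747365
top nib [-94. -99.] -96.79232882872886
scene tooth [-100.  -96.  -96.  -94.  -92.] -95.68707528970496
scene nib [-98. -97. -97.] -97.44486142484112
```

View pics/k2.png

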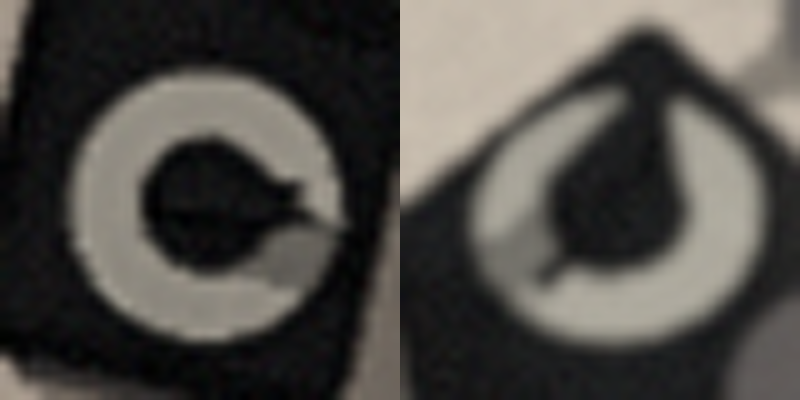

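The knob is set: pointer about -96 to -97°, tooth about -96°, and the nib shows right beside the tooth's shadow in both views. The top camera agreed with the grasp, so I'll take the lid at (0.479, 0.204).

```bash
python3 -m pendant '[[[-1,40,0],0,1],[[-1,50,0],0,1],[[-1,50,0],0,1],[[0,40,-10],0,1],[[0,15,-10],0,1],[[0,0,0],0,1],[[0,0,0],0,1]]' 100
```

```text
time_s: 8.88
position: [0.4806, 0.1913, 0.2198]
tool_rot: [[0.108, 0.994, 0.004], [0.994, -0.108, -0.01], [-0.009, 0.005, -1.0]]
ft_force: [0.1, 0.3, -0.4]
grip_width: 0.0852
```

```bash
python3 -m pendant '[[[-1.5,12.5,-20],0,1],[[0,0,-25],0,1],[[0,0,-10],0,1],[[0,0,0],0,1],[[0,0,0],0,1]]'
```

```text
time_s: 9.5
position: [0.4816, 0.1994, 0.1664]
tool_rot: [[0.115, 0.993, 0.01], [0.993, -0.115, -0.01], [-0.008, 0.011, -1.0]]
ft_force: [0.1, 0.6, 0.2]
grip_width: 0.085
```

```bash
python3 -m pendant '[[[-2.5,5,0],0,1],[[0,0,-20],0,1],[[0,0,-20],0,1],[[0,0,-10],0,1],[[0,0,0],0,1],[[0,0,0],0,1]]'
```

```text
time_s: 10.25
position: [0.4804, 0.2059, 0.1191]
tool_rot: [[0.115, 0.993, 0.017], [0.993, -0.114, -0.008], [-0.006, 0.018, -1.0]]
ft_force: [0.1, -0.5, -0.1]
grip_width: 0.085
```

```bash
python3 -m pendant '[[[-1,-1.5,-10],0,1],[[0,0,0],0,1],[[0,0,0],0,1]]' && python3 -m pendant '[[[0,0,0],0,0.4],[[0,0,0],0,0],[[0,0,0],0,-1],[[0,0,0],0,-1],[[0,0,0],0,-1]]' 60; python3 -c "
from h import *
print(env.observe()['wrist_torque'])"
```

```text
time_s: 10.62
position: [0.4797, 0.2043, 0.1093]
tool_rot: [[0.115, 0.993, 0.019], [0.993, -0.115, -0.008], [-0.005, 0.019, -1.0]]
ft_force: [0.4, 1.1, -0.9]
grip_width: 0.0856
time_s: 11.25
position: [0.4796, 0.2044, 0.11]
tool_rot: [[0.115, 0.993, 0.019], [0.993, -0.115, -0.007], [-0.005, 0.02, -1.0]]
ft_force: [-0.9, 0.0, 1.1]
grip_width: 0.057
[-0.01482581  0.21187333 -0.01013642]
```

```bash
python3 -m pendant '[[[0,0,0],0,-1],[[0,0,0.2],0.1,-1],[[0,0,0.2],0.1,-1],[[0,0,0.2],0.1,-1],[[0,0,0],0,-1]]' 100; python3 - <<'E'
from h import *
s=env.observe();print(s['wrist_torque'],np.degrees(np.arctan2(*s['tool_rot'][[1,0],1])))
im,d,p=grab('top'); save(cv2.resize(im[170:250,140:230],(720,640)),'l1.png')
E
```

```text
time_s: 11.88
position: [0.4802, 0.2044, 0.1109]
tool_rot: [[-0.191, 0.981, 0.022], [0.981, 0.192, -0.001], [-0.005, 0.021, -1.0]]
ft_force: [-0.8, 0.5, 2.3]
grip_width: 0.0567
[-0.04976954  0.24660426  0.12945291] 11.044139699798723
```

```bash
python3 -m pendant '[[[0,0,0.3],0.1,-1],[[0,0,0.3],0.1,-1],[[0,0,0.3],0.1,-1],[[0,0,0.3],0.1,-1],[[0,0,0.3],0.1,-1],[[0,0,0],0,-1]]'; python3 - <<'E'
from h import *
s=env.observe();print(s['wrist_torque'],np.degrees(np.arctan2(*s['tool_rot'][[1,0],1])))
E
```

```text
time_s: 12.68
position: [0.481, 0.2046, 0.1119]
tool_rot: [[-0.639, 0.769, 0.021], [0.769, 0.639, 0.01], [-0.006, 0.023, -1.0]]
ft_force: [-0.4, -0.7, 1.0]
grip_width: 0.0563
[-0.1241518   0.16027907  0.07057332] 39.71995928110127
```

```bash
python3 -m pendant '[[[0,0,0.3],0.1,-1],[[0,0,0.3],0.1,-1],[[0,0,0.3],0.1,-1],[[0,0,0.3],0.1,-1],[[0,0,0.3],0.1,-1],[[0,0,0],0,-1],[[0,0,0],0,-1]]'; python3 - <<'E'
from h import *
s=env.observe();print(s['wrist_torque'],np.degrees(np.arctan2(*s['tool_rot'][[1,0],1])))
o=[]
for n in('top','scene'):
    im,d,p=grab(n); u,v=map(int,proj(p,(.48,.204,.12))); o.append(cv2.resize(im[v-32:v+32,u-32:u+32],(400,400),interpolation=cv2.INTER_CUBIC))
save(np.hstack(o),'l2.png')
E
```

```text
time_s: 13.55
position: [0.4805, 0.205, 0.1127]
tool_rot: [[-0.926, 0.378, 0.012], [0.378, 0.926, 0.019], [-0.004, 0.022, -1.0]]
ft_force: [-0.3, 0.1, 0.4]
grip_width: 0.0564
[-0.03333496 -0.00231486  0.04747532] 67.79262575716098
```

View pics/l2.png

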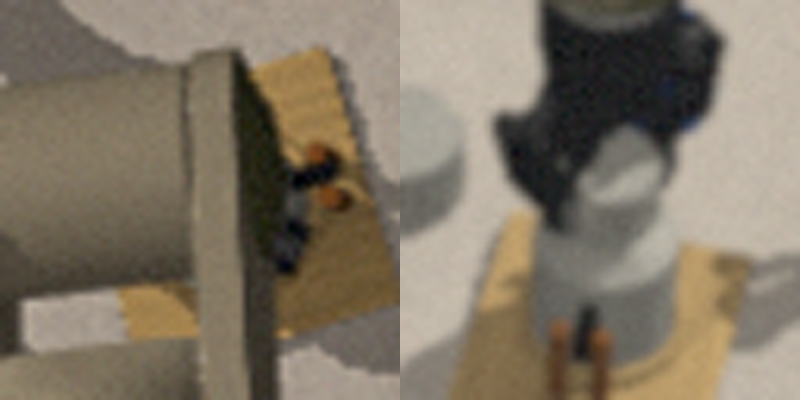

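The pot is still in its brace and the gripper has turned 74.4°. A 3 mm test lift will show whether the thread is free: the lid weighs about 1.2 N, while the pot would add 6–10 N.

```bash
python3 -m pendant '[[[0,0,1.5],0,-1],[[0,0,1.5],0,-1],[[0,0,0],0,-1],[[0,0,0],0,-1]]';  python3 -c "
from h import *
print(env.observe()['wrist_torque'])"
```

```text
time_s: 14.15
position: [0.4802, 0.205, 0.1157]
tool_rot: [[-0.925, 0.379, 0.011], [0.379, 0.925, 0.019], [-0.003, 0.022, -1.0]]
ft_force: [-0.6, 0.1, -1.6]
grip_width: 0.0566
[-0.05949701 -0.00807085  0.01453284]
```

The reading is -1.6 N, so only the lid is hanging and the thread has let go. Lifting until its lower edge is about 20 mm above the rim (TCP z ≈ 0.148).

```bash
python3 -m pendant '[[[0,0,5],0,-1],[[0,0,8],0,-1],[[0,0,8],0,-1],[[0,0,7],0,-1],[[0,0,3],0,-1],[[0,0,0],0,-1],[[0,0,0],0,-1]]'
```

```text
time_s: 15.02
position: [0.4802, 0.2051, 0.1493]
tool_rot: [[-0.925, 0.379, 0.012], [0.379, 0.925, 0.019], [-0.004, 0.022, -1.0]]
ft_force: [0.5, 0.7, -0.9]
grip_width: 0.0566
```

```bash
python3 - <<'E'
from h import *
im,d,p=grab('scene'); u,v=map(int,proj(p,(.48,.204,.12))); W=cloud(d,p)
save(cv2.resize(im[v-36:v+36,u-36:u+36],(576,576),interpolation=cv2.INTER_CUBIC),'l3.png')
for vv in range(v-22,v+26,2): print(vv,W[vv,u-6:u+7:6].round(3).tolist())
R,t=RT(p)
for X in [(.48,.204,.15),(.48,.204,.13),(.48,.204,.186)]: print(X,(np.array(proj(p,X))-[u-36,v-36])*8)
print(env.observe()['ft_force'],env.observe()['qvel'])
E
```

```text
119 [[0.477, 0.164, 0.26], [0.491, 0.179, 0.255], [0.495, 0.209, 0.232]]
121 [[0.464, 0.186, 0.225], [0.492, 0.178, 0.248], [0.41, 0.359, 0.047]]
123 [[0.469, 0.178, 0.226], [0.488, 0.185, 0.23], [0.485, 0.229, 0.19]]
125 [[0.471, 0.175, 0.22], [0.492, 0.178, 0.229], [0.487, 0.226, 0.186]]
127 [[0.461, 0.192, 0.19], [0.477, 0.204, 0.188], [0.495, 0.213, 0.192]]
129 [[0.477, 0.167, 0.211], [0.482, 0.195, 0.19], [0.496, 0.211, 0.184]]
131 [[0.476, 0.168, 0.201], [0.487, 0.188, 0.189], [0.504, 0.199, 0.19]]
133 [[0.475, 0.171, 0.188], [0.492, 0.181, 0.189], [0.505, 0.197, 0.182]]
135 [[0.474, 0.171, 0.177], [0.49, 0.184, 0.175], [0.507, 0.194, 0.177]]
137 [[0.475, 0.171, 0.168], [0.492, 0.181, 0.17], [0.508, 0.194, 0.167]]
139 [[0.474, 0.173, 0.156], [0.493, 0.18, 0.161], [0.506, 0.198, 0.152]]
141 [[0.452, 0.208, 0.1], [0.472, 0.215, 0.105], [0.5, 0.209, 0.128]]
143 [[0.459, 0.197, 0.105], [0.489, 0.189, 0.13], [0.501, 0.209, 0.119]]
145 [[0.466, 0.187, 0.107], [0.489, 0.188, 0.121], [0.501, 0.21, 0.107]]
147 [[0.467, 0.184, 0.1], [0.488, 0.191, 0.107], [0.502, 0.208, 0.1]]
149 [[0.471
[... 196 characters left out ...]
 0.098]]
155 [[0.477, 0.171, 0.076], [0.5, 0.173, 0.09], [0.514, 0.19, 0.082]]
157 [[0.478, 0.169, 0.068], [0.501, 0.172, 0.081], [0.518, 0.185, 0.079]]
159 [[0.479, 0.167, 0.06], [0.5, 0.173, 0.068], [0.516, 0.188, 0.063]]
161 [[0.492, 0.147, 0.078], [0.509, 0.16, 0.076], [0.517, 0.187, 0.055]]
163 [[0.494, 0.144, 0.071], [0.513, 0.153, 0.075], [0.517, 0.188, 0.042]]
165 [[0.494, 0.144, 0.06], [0.514, 0.152, 0.066], [0.516, 0.192, 0.025]]
(0.48, 0.204, 0.15) [291.5798956  242.18464541]
(0.48, 0.204, 0.13) [290.32445706 273.82306799]
(0.48, 0.204, 0.186) [293.90902164 183.488125  ]
[ 0.2104604   0.52866363 -1.34234358] [ 0.12352889  0.09990162 -0.03499923  0.06097598  0.06697545  0.1061308 ]
```

View pics/l3.png

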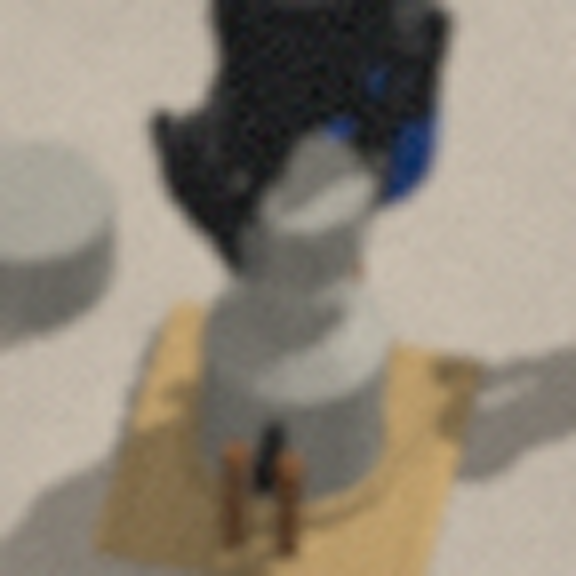

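The lid is in the gripper (crop about (315,225)), top at z ≈ 0.188, so its lower edge is about 2 cm above the rim (0.130). The pot still sits in the brace, shoulder at 0.100. Handing in.

```bash
python3 -c "
from h import *
print(ticket.close_job(), env.observe()['time_s'])"
```

```text
the job is handed in; nothing more can be done
the job is handed in; nothing more can be done
```

The knob is set and the pot's lid is off. The job was handed in at about 15 s, with the gripper holding the lid above the pot's mouth.

- **Knob:** I turned it about 58° clockwise. After I let go, both cameras put the nib at about -97° and the tooth at about -96°. The two readings of the bar's angle differed slightly, giving pointer angles of -94.7° and -97°.
- **Lid:** I turned it 74.4° anticlockwise. The gripper rose only 2.7 mm against the 3.4 mm I expected, so I did a 3 mm test lift. The wrist then read -1.6 N, which fits the lid alone.
- **Final pose:** The lid's lower edge is about 2.1 cm above the rim, going by the gripper's height. The depth reading of its top (z ≈ 0.188 m) agrees within about a millimetre. The tool is tilted about 1.3° from vertical, a small drift I did not correct.
- **Pot:** It is still seated in its brace between the dowels.
- **Rest of the worktop:** I felt no unexpected contact during the moves. I did not compare the other objects with the first pictures.

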